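# Empty the counting scoop and hold it clear of the scale

## Task

The five buckles in the scoop on the counting scale are counted: lift the scoop off the scale with all five in it and tip them into the open carton. Then bring the empty scoop back over the scale and finish still holding it, level and steady, about 10 cm above the middle of the weighing platform and touching nothing but you, so that I can zero the bare scale. Leave the carton, the reels, the cutter and the pen pot where they stand.

Things in the scene. Friction and masses are not known exactly. Their poses are not given: they have to be found in the camera images.
- scoop: loose aluminium counting scoop, 125 to 200 g: flat tray 150 (x) x 116 (y), sheet 3 thick, black handle. Origin: centre of the tray's underside, z up. -x end: open pouring lip, no wall; +x end: wall 45 high; side walls slope from 45 high at the back to 18 at the lip. Centre of mass near x = +30. Starts flat on the scale, handle (+x) pointing away from the robot (world +x) within 0.6 rad, beyond the scale's edge
- scoop_grip (a point): middle of the scoop handle, 135 from the scoop's origin along +x and 36 above its underside; axes as the scoop. The handle is a straight flat-sided bar along x, 18 wide (y) and 20 high, from x = +75 to +178 of the scoop, with free space beside, above and below it
- scoop_lip (a point): middle of the scoop's pouring lip, top face of the floor, 75 from the scoop's origin along -x. Sheet and buckles are slippery: buckles begin to slide at a tilt of about 17 to 23 degrees and all leave over the lip within about 2 s at 40 degrees or more, lip down
- buckle1: buckle 1 of 5, all alike: black closed side-release strap buckle, 32 long (x) x 20 wide (y) x 9 high, 12 g, loose in the scoop. Origin: centre of its underside
- buckle2: buckle 2 of 5, all alike: black closed side-release strap buckle, 32 long (x) x 20 wide (y) x 9 high, 12 g, loose in the scoop. Origin: centre of its underside
- buckle3: buckle 3 of 5, all alike: black closed side-release strap buckle, 32 long (x) x 20 wide (y) x 9 high, 12 g, loose in the scoop. Origin: centre of its underside
- buckle4: buckle 4 of 5, all alike: black closed side-release strap buckle, 32 long (x) x 20 wide (y) x 9 high, 12 g, loose in the scoop. Origin: centre of its underside
- buckle5: buckle 5 of 5, all alike: black closed side-release strap buckle, 32 long (x) x 20 wide (y) x 9 high, 12 g, loose in the scoop. Origin: centre of its underside
- scale: compact counting scale, fixed: grey housing 260 (x) x 200 (y), display and keys at its -x end (towards the robot), dark platform 170 (x) x 190 (y), top 68 above the bench. Origin: centre of the underside; the platform's middle is at x = +40. Scale and carton stand left and right of the robot's centre line, either way round
- platform (a point): middle of the weighing platform's top face, 68 above the bench
- carton: open cardboard carton, loose, about 1.2 kg: 200 (x) x 250 (y) x 100 high outside, walls and bottom 5 thick, empty, flaps folded down outside, reaching about 20 beyond the walls and not above the rim. Origin: centre of the underside
- carton_mouth (a point): middle of the carton's mouth, at rim height, 100 above the bench
- reel1: lower of two stacked white webbing reels, 150 across, 30 high; bystander. Origin: centre of the underside
- reel2: upper reel of the stack, its top 60 above the bench; bystander. Origin: centre of the underside
- cutter: black bench cutter box 190 x 85, 46 high, with two brass posts reaching 98 above the bench; bystander on the robot's right. Origin: centre of the underside
- pen_pot: steel pen pot 72 across, 85 high, pens reaching 125; bystander on the robot's left. Origin: centre of the underside

How it is judged:
On the way, in this order (a step that is already met when the one before it is completed fails the run):
1. the scoop is lifted clear of the scale with all five buckles still in it (contact force between scoop and scale below 0.05 N and z of scoop in the frame of scale above 0.088 m and z of buckle1 in the frame of scoop between -0.005 and 0.04 m and distance between each of buckle1, buckle2, buckle3, buckle4, buckle5 and scoop below 0.1 m and z of buckle2 in the frame of scoop between -0.005 and 0.04 m and z of buckle3 in the frame of scoop between -0.005 and 0.04 m and z of buckle4 in the frame of scoop between -0.005 and 0.04 m and z of buckle5 in the frame of scoop between -0.005 and 0.04 m), for 0.1 s.
2. all five buckles lie in the carton, the scoop still held in the air (contact force between scoop and scale below 0.05 N and x of buckle1 in the frame of carton between -0.1 and 0.1 m and y of buckle1 in the frame of carton between -0.125 and 0.125 m and z of each of buckle1, buckle2, buckle3, buckle4, buckle5 in the frame of carton below 0.06 m and x of buckle2 in the frame of carton between -0.1 and 0.1 m and y of buckle2 in the frame of carton between -0.125 and 0.125 m and x of buckle3 in the frame of carton between -0.1 and 0.1 m and y of buckle3 in the frame of carton between -0.125 and 0.125 m and x of buckle4 in the frame of carton between -0.1 and 0.1 m and y of buckle4 in the frame of carton between -0.125 and 0.125 m and x of buckle5 in the frame of carton between -0.1 and 0.1 m and y of buckle5 in the frame of carton between -0.125 and 0.125 m and contact force between scoop and the fingers above 0.5 N), for 0.2 s.
At the end, for the whole second after the job is handed in: All five buckles at rest in the carton. Empty scoop in the fingers, touching neither scale nor carton: underside 50 to 170 mm above the platform, origin within 60 mm of the platform's middle seen from above, within 8 degrees of level, below 0.03 m/s and 0.15 rad/s (all of step 2 and linear speed of each of buckle1, buckle2, buckle3, buckle4, buckle5 below 0.05 m/s and contact force between scoop and carton below 0.05 N and z of scoop in the frame of scale between 0.118 and 0.238 m and horizontal distance between scoop and platform below 0.06 m and angle between scoop's own z axis and vertical below 0.14 rad and linear speed of scoop below 0.03 m/s and angular speed of scoop below 0.15 rad/s); the arm keeps its last pose, push and grip.
It fails at once if the carton is shoved more than 40 mm (distance of carton from where it was at the start of the episode above 0.04 m).
It fails at once if a bystander (reel, cutter, pen pot) is moved more than 30 mm (distance of any of reel1, reel2, cutter, pen_pot from where it was at the start of the episode above 0.03 m).
It also fails if it takes over 67 s, if anything falls off the work surface, if the arm or the gripper's body presses on something with over 40 N, if the wrist force passes 120 N, or if a joint passes its speed limit or range.

## Robot

A 6-joint arm with a two-finger parallel gripper is mounted at the origin on the work surface. World frame = base frame: x ahead of the robot, y to its left, z up, the work surface at z = 0. Lengths are in m, angles in rad, forces in N, time in s.
With the tool pointing down it reaches from about 0.375 to 0.75 m from the base axis. Payload 9 kg.
Tool frame: the origin (TCP) lies on the front face of the gripper's body, between the roots of the fingers; the fingertips stand 73 mm ahead of it and the grasp point (between the pads) lies 54 mm ahead of it; y points along the fingers, z is the direction in which the jaws open and shut, and the axes are right-handed (so a half turn about y gives the same grasp; the last joint's range is limited). The gripper opens to 85 mm and grips with 20 to 120 N. Pads are 22 mm wide; open, the fingers measure 114 mm over their backs; the gripper's body (76 mm by 85 mm) begins 54 mm behind the grasp point. The pads swing forward as they close: fully open they stand 13 mm farther back than shut.
Start: joints at [-1.502, 0.104, 0.097, 1.564, 0, 1.353], TCP at [0.17, -0.576, 0.304] pointing down, gripper open.
Joint ranges: [-2.99, 2.99], [-0.84, 1.86], [-1.1, 1.16], [-1.84, 2.11], [-1.51, 1.56], [-3.14, 3.14]. Speed limits (rad/s): [2.22, 2.22, 2.57, 3.14, 3.14, 3.14].

## Interface

Orientations are given as a unit quaternion [w, x, y, z].
In Python, from cell import bot, eyes, finish_job gives the robot as it stands. The module is installed in compiled form; this text tells all that it offers.
- The arm moves only by the shell command python3 -m handwheel 'ROWS'. ROWS is JSON, a list of rows, each a list of 7 numbers: the shift along the tool's x, y, z in m, then the turn, a rotation vector about the tool's x, y, z in degrees, then the gripper command: -1 is fully open, 1 is shut, values between are in proportion. In form: [[tx, ty, tz, ax, ay, az, grip], ...]. A call has exactly 8 rows; each row shifts and turns the commanded pose from where the row before left it, along the tool's axes as they then stand; what a row does not reach is not made up. A row lasts 1/8 s, in which the tool goes at most 62.5 mm and 10.7 degrees, less where a joint would pass 70% of its speed; a pose out of reach is approached as far as the arm can. A call is refused whole if a number of a shift passes 0.0625 or a number of a turn 10.7, either way. A call with a gripper value outside its range is refused whole. The fingers move at their own pace and stop on an object; the grip force is fixed at half the most. Time passes only in rows, so rows that do not move let the fingers close, or fill a call up. It gives the time, the measured TCP pose, the force and the opening at its end, in the units of the state.
- bot.observe(): the state, without advancing time (a new reading comes with each control period).
- eyes.grab_frame(name): name is "scene" or "top" or "wrist"; returns a dict with "frame" (384x512x3 uint8, blue, green, red), "z_map" (384x512 float32, m along the optical axis (not along the pixel's ray), 0 where there is no reading), "fx", "fy", "cx", "cy" (pixels), "origin" and "rotation" of the camera in the world; the wrist camera has in their place "hand_eye" (4x4, takes a point from camera to tool coordinates, whose origin is the TCP and whose axes are the tool frame's). Camera axes: x right, y down, z forward; pixel columns grow to the right and rows downward; lengths in m; the calibration is good to about 2 mm. The wrist camera is an equidistant fisheye: a pixel r from the principal point sees the ray r / f radians off the axis. A picture is of the moment at which its call begins: read the wrist's pose just before it.
- finish_job(): hands the job in, once; it reports no verdict.
The state is a dict: "clock": time; "qpos": joint angles; "joint_vel": joint speeds; "joint_efforts": joint torques, N m; "tcp_pos": TCP position; "orientation": TCP orientation; "ft_force": force on the tool from outside, world axes, zero at the start; "moment": the same for the moment, N m; "grip_width": finger opening in m.
Only numpy, scipy, OpenCV 4.12 (cv2) and the standard library are available. Lean on these libraries where they do the work, as an engineer would, in place of code of your own. Each camera call takes 0.05 s, during which the arm holds its last target.

## Working session

There is one attempt and no reset: what is moved stays moved. The work goes in short steps, Python scripts to look and compute and a shell command to move; the robot and the scene stay as the last step left them, time stands still between calls to the robot, and variables do not carry over. Pictures are saved under pics/ and viewed, and the job is handed in when it is done.

```bash
mkdir -p pics; ls; python3 - <<'E'
from cell import bot, eyes
import cv2,numpy as np,pickle
s=bot.observe();print({k:np.round(v,3).tolist() for k,v in s.items()})
for n in("scene","top"):
    f=eyes.grab_frame(n);cv2.imwrite(f"pics/{n}0.png",f["frame"]);pickle.dump(f,open(f"{n}0.pkl","wb"))
    print(n,f["fx"],f["cx"],f["cy"],f["origin"],np.round(f["rotation"],3).tolist())
E
```

```text
pics
{'clock': 0.0, 'qpos': [-1.502, 0.105, 0.096, 1.564, -0.0, 1.353], 'joint_vel': [0.0, 0.001, -0.0, 0.0, 0.001, -0.0], 'joint_efforts': [-0.002, -55.691, 50.367, 0.016, -0.0, 0.0], 'tcp_pos': [0.17, -0.575, 0.303], 'orientation': [0.101, -0.101, 0.7, -0.699], 'ft_force': [-0.036, 0.139, -0.175], 'moment': [-0.001, -0.015, -0.046], 'grip_width': 0.085}
scene 358.1215502642333 253.99347823780383 185.16393183511417 [ 1.06878981 -0.84263161  0.84017329] [-0.432, 0.868, 0.219, -0.11]
top 426.38206161995305 253.48658780554663 184.13096757816425 [ 0.31820261 -0.00433863  1.65572216] [-0.071, 0.707, -0.701, 0.058]
```

View pics/scene0.png

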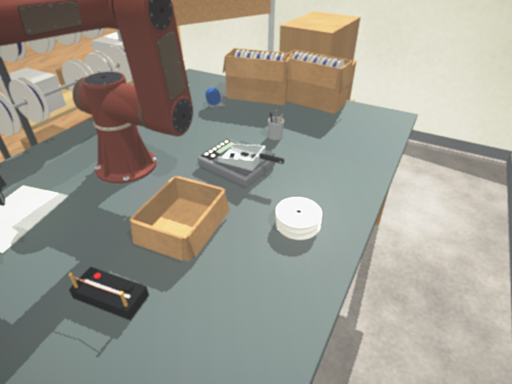

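View pics/top0.png

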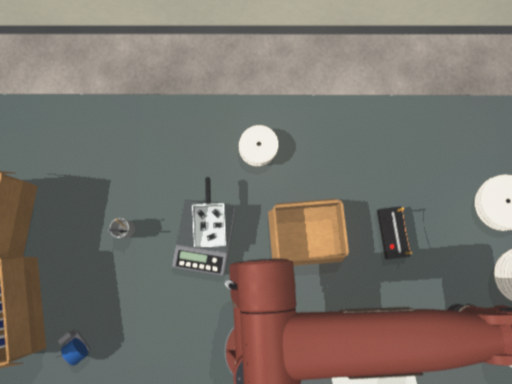

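Top view: scoop tray is at about (209,225) with its handle running up to (208,180). The carton is at (308,232), reels (258,145), pen pot (119,228) and cutter (394,232). Next I'll deproject these.

```bash
cat > h.py <<'E'
import numpy as np,cv2
from scipy.spatial.transform import Rotation as R
def cloud(f):
    z=f["z_map"];v,u=np.mgrid[:z.shape[0],:z.shape[1]]
    p=np.dstack([(u-f["cx"])/f["fx"]*z,(v-f["cy"])/f["fy"]*z,z])
    q=f["rotation"];M=R.from_quat(np.roll(q,-1)).as_matrix() if np.size(q)==4 else np.array(q)
    w=p@M.T+f["origin"]; w[z==0]=np.nan
    return w
E
python3 - <<'E'
import pickle,cv2
from h import *
f=pickle.load(open("top0.pkl","rb"));w=cloud(f)
def P(u,v):print((u,v),np.round(w[v,u],3))
for a in[(50,150),(208,182),(208,190),(208,197),(194,206),(224,206),(193,244),(224,244),(209,240),(258,145),(308,232),(119,228),(394,232),(200,262)]:P(*a)
c=f["frame"][170:285,165:360];cv2.imwrite("pics/crop.png",cv2.resize(c,None,fx=4,fy=4,interpolation=cv2.INTER_CUBIC))
z=w[...,2]
# handle
def sel(name,m):
    pts=w[m];print(name,len(pts),"mean",np.round(np.nanmean(pts,0),4),"min",np.round(np.nanmin(pts,0),3),"max",np.round(np.nanmax(pts,0),3));return pts
U,V=np.meshgrid(np.arange(512),np.arange(384))
h=sel("handle",(abs(U-208)<10)&(V>173)&(V<199)&(z>.06)&(z<.16))
r=cv2.minAreaRect(h[:,:2].astype(np.float32));print(r)
c=sel("carton",(U>255)&(U<360)&(V>190)&(V<275)&(z>.09)&(z<.12));print(cv2.minAreaRect(c[:,:2].astype(np.float32)))
c=sel("reel",(U>230)&(U<285)&(V>115)&(V<175)&(z>.05)&(z<.12))
c=sel("pen",(U>100)&(U<140)&(V>205)&(V<250)&(z>.05))
c=sel("cut",(U>370)&(U<420)&(V>200)&(V<265)&(z>.03))
c=sel("scoop",(U>185)&(U<232)&(V>200)&(V<250)&(z>.065)&(z<.14));print(cv2.minAreaRect(c[:,:2].astype(np.float32)))
c=sel("scale",(U>165)&(U<235)&(V>195)&(V<280)&(z>.04));print(cv2.minAreaRect(c[:,:2].astype(np.float32)))
f=pickle.load(open("scene0.pkl","rb"));w=cloud(f);z=w[...,2]
h=sel("handle s",(U>258)&(U<288)&(V>148)&(V<165)&(z>.06)&(z<.2)&(f["frame"].max(2)<60));print(cv2.minAreaRect(h[:,:2].astype(np.float32)))
E
```

```text
(50, 150) [0.759 0.853 0.001]
(208, 182) [0.61  0.194 0.115]
(208, 190) [0.579 0.193 0.117]
(208, 197) [0.553 0.192 0.12 ]
(194, 206) [0.522 0.246 0.1  ]
(224, 206) [0.523 0.135 0.098]
(193, 244) [0.385 0.251 0.061]
(224, 244) [0.386 0.134 0.071]
(209, 240) [0.399 0.189 0.08 ]
(258, 145) [0.765 0.012 0.068]
(308, 232) [ 0.437 -0.183  0.006]
(119, 228) [0.446 0.549 0.008]
(394, 232) [ 0.437 -0.5    0.043]
(200, 262) [0.319 0.223 0.056]
handle 111 mean [0.5884 0.1956 0.1128] min [0.55  0.186 0.1  ] max [0.629 0.207 0.122]
((0.5895283818244934, 0.19666409492492676), (0.07967827469110489, 0.018221445381641388), 3.3845107555389404)
carton 672 mean [ 0.4385 -0.1853  0.0991] min [ 0.326 -0.315  0.09 ] max [ 0.549 -0.042  0.111]
((0.43472200632095337, -0.17860597372055054), (0.21242311596870422, 0.26100608706474304), 5.225396633148193)
reel 1121 mean [0.7709 0.0102 0.0607] min [ 0.698 -0.062  0.05 ] max [0.846 0.082 0.072]
pen 190 mean [0.4402 0.5236 0.0796] min [0.407 0.486 0.051] max [0.477 0.559 0.133]
cut 1234 mean [ 0.4338 -0.4984  0.0473] min [ 0.337 -0.553  0.03 ] max [ 0.532 -0.446  0.101]
scoop 1877 mean [0.4541 0.1968 0.0755] min [0.367 0.11  0.065] max [0.545 0.282 0.123]
((0.45590275526046753, 0.19575165212154388), (0.17173327505588531, 0.1785135567188263), 89.99320220947266)
scale 3784 mean [0.4076 0.2076 0.0749] min [0.27  0.066 0.04 ] max [0.559 0.329 0.546]
((0.41665810346603394, 0.17971782386302948), (0.26604413986206055, 0.2790238857269287), 81.3808822631836)
handle s 14 mean [0.5629 0.1848 0.1082] min [0.54  0.181 0.104] max [0.608 0.189 0.111]
((0.5737782120704651, 0.18527255952358246), (0.06789170950651169, 0.0077468534000217915), 1.942619800567627)
```

View pics/crop.png

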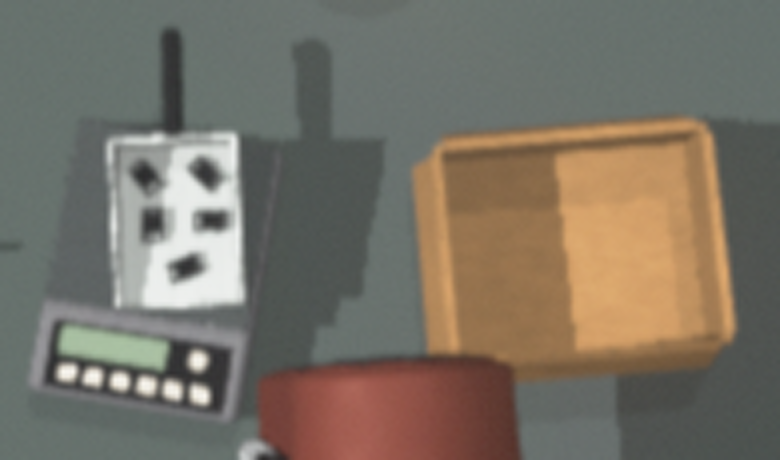

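```bash
cat >> h.py <<'E'
def px(f,u,v,z):
    M=R.from_quat(np.roll(f["rotation"],-1)).as_matrix()
    d=M@np.array([(u-f["cx"])/f["fx"],(v-f["cy"])/f["fy"],1]);o=np.array(f["origin"])
    return o+d*(z-o[2])/d[2]
def plan(s,pt,Rt,n):
    """n rows: interpolated from state s to tcp target pt, Rotation Rt"""
    p=np.array(s["tcp_pos"]);R0=R.from_quat(np.roll(s["orientation"],-1))
    rv=(R0.inv()*Rt).as_rotvec();print("turn total deg",np.degrees(rv).round(2),"dist",np.linalg.norm(pt-p).round(3))
    for i in range(n):
        Rc=R0*R.from_rotvec(rv*i/n);t=Rc.inv().apply((pt-p)/n)
        print(np.round(t,4).tolist(),np.round(np.degrees(rv)/n,2).tolist())
def tool(yaw,tilt=0,flip=1):
    """x,y,z tool axes in world; jaws z along scoop y. approach y_tool... """
    c,s=np.cos,np.sin
    sx=np.array([c(yaw)*c(tilt),s(yaw)*c(tilt),s(tilt)]);sy=np.array([-s(yaw),c(yaw),0]);sz=np.cross(sx,sy)
    Y=-sz;Z=flip*sy;X=np.cross(Y,Z);return R.from_matrix(np.c_[X,Y,Z])
E
python3 - <<'E'
import pickle
from h import *
from cell import bot
f=pickle.load(open("top0.pkl","rb"))
for z in(.06,.068):
    c=[px(f,*p,z)[:2] for p in[(185,199.5),(235,206),(223.7,275),(172.5,266)]];c=np.array(c);print(c.round(3).tolist())
    for a,b in((0,1),(3,2),(3,0),(2,1)):d=c[b]-c[a];print(np.linalg.norm(d).round(3),np.degrees(np.arctan2(d[1],d[0])).round(1))
    ce=c.mean(0);print(ce)
for n,p,z in[("lipL",(117/4+165,305/4+170),.085),("lipR",(245/4+165,302/4+170),.085),("backL",(108/4+165,140/4+170),.113),("backR",(238/4+165,133/4+170),.113),("hend",(172/4+165,28/4+170),.11),("hroot",(173/4+165,131/4+170),.114)]:print(n,px(f,*p,z).round(4))
s=bot.observe();R0=R.from_quat(np.roll(s["orientation"],-1));print(R0.as_matrix().round(2).tolist())
for fl in(1,-1):print(fl);plan(s,np.array([.565,.1945,.26]),tool(np.radians(3),0,fl),16)
E
```

```text
[[0.552, 0.287], [0.528, 0.097], [0.273, 0.134], [0.304, 0.324]]
0.192 -97.0
0.192 -99.2
0.251 -8.4
0.258 -8.3
[0.41445607 0.21041703]
[[0.551, 0.286], [0.527, 0.096], [0.274, 0.133], [0.304, 0.322]]
0.191 -97.0
0.191 -99.2
0.249 -8.4
0.257 -8.3
[0.41397351 0.20934037]
lipL [0.3759 0.2419 0.085 ]
lipR [0.3796 0.1248 0.085 ]
backL [0.5241 0.251  0.113 ]
backR [0.5314 0.1321 0.113 ]
hend [0.6295 0.1957 0.11  ]
hroot [0.5327 0.1915 0.114 ]
[[-0.96, -0.0, 0.28], [-0.28, 0.0, -0.96], [-0.0, -1.0, -0.0]]
1
turn total deg [-1.0000e-02 -1.6657e+02 -1.0000e-01] dist 0.866
[-0.0373, 0.0028, -0.0392] [-0.0, -10.41, -0.01]
[-0.0438, 0.0028, -0.0318] [-0.0, -10.41, -0.01]
[-0.0488, 0.0027, -0.0233] [-0.0, -10.41, -0.01]
[-0.0522, 0.0027, -0.0141] [-0.0, -10.41, -0.01]
[-0.0539, 0.0027, -0.0045] [-0.0, -10.41, -0.01]
[-0.0538, 0.0027, 0.0053] [-0.0, -10.41, -0.01]
[-0.052, 0.0027, 0.015] [-0.0, -10.41, -0.01]
[-0.0484, 0.0027, 0.0241] [-0.0, -10.41, -0.01]
[-0.0432, 0.0027, 0.0325] [-0.0, -10.41, -0.01]
[-0.0367, 0.0027, 0.0397] [-0.0, -10.41, -0.01]
[-0.0289, 0.0027, 0.0457] [-0.0, -10.41, -0.01]
[... 320 characters left out ...]
0.0392] [0.0, 0.84, -0.0]
[-0.0367, 0.0028, -0.0397] [0.0, 0.84, -0.0]
[-0.0361, 0.0028, -0.0402] [0.0, 0.84, -0.0]
[-0.0355, 0.0027, -0.0408] [0.0, 0.84, -0.0]
[-0.0349, 0.0027, -0.0413] [0.0, 0.84, -0.0]
[-0.0343, 0.0027, -0.0418] [0.0, 0.84, -0.0]
[-0.0337, 0.0027, -0.0423] [0.0, 0.84, -0.0]
[-0.0331, 0.0027, -0.0428] [0.0, 0.84, -0.0]
[-0.0325, 0.0027, -0.0432] [0.0, 0.84, -0.0]
[-0.0318, 0.0027, -0.0437] [0.0, 0.84, -0.0]
[-0.0312, 0.0027, -0.0442] [0.0, 0.84, -0.0]
[-0.0305, 0.0027, -0.0446] [0.0, 0.84, -0.0]
[-0.0299, 0.0027, -0.0451] [0.0, 0.84, -0.0]
[-0.0292, 0.0027, -0.0455] [0.0, 0.84, -0.0]
[-0.0285, 0.0027, -0.0459] [0.0, 0.84, -0.0]
[-0.0279, 0.0027, -0.0463] [0.0, 0.84, -0.0]
```

```bash
python3 -m handwheel '[[-0.037,0,-0.039,0,0,0,-1],[-0.037,0,-0.039,0,0,0,-1],[-0.037,0,-0.039,0,0,0,-1],[-0.037,0,-0.039,0,0,0,-1],[-0.037,0,-0.039,0,0,0,-1],[-0.037,0,-0.039,0,0,0,-1],[-0.037,0,-0.039,0,0,0,-1],[-0.037,0,-0.039,0,0,0,-1]]'
python3 - <<'E'
from h import *
from cell import bot
s=bot.observe();print(s["qpos"].round(3) if hasattr(s["qpos"],"round") else s["qpos"])
for fl in(1,-1):print(fl);plan(s,np.array([.565,.1945,.26]),tool(np.radians(3),0,fl),16 if fl>0 else 8)
E
```

```text
clock: 1.1
tcp_pos: [0.3658, -0.1909, 0.3037]
orientation: [-0.101, 0.101, -0.7, 0.7]
ft_force: [0.8, 0.1, -0.3]
grip_width: 0.0853
[-0.8   -0.479 -0.42   1.629 -0.     2.055]
1
turn total deg [-1.0000e-02 -1.6659e+02  2.0000e-02] dist 0.436
[-0.0187, 0.0027, -0.0196] [-0.0, -10.41, 0.0]
[-0.022, 0.0027, -0.0159] [-0.0, -10.41, 0.0]
[-0.0245, 0.0027, -0.0116] [-0.0, -10.41, 0.0]
[-0.0262, 0.0027, -0.007] [-0.0, -10.41, 0.0]
[-0.027, 0.0027, -0.0022] [-0.0, -10.41, 0.0]
[-0.027, 0.0027, 0.0027] [-0.0, -10.41, 0.0]
[-0.026, 0.0027, 0.0076] [-0.0, -10.41, 0.0]
[-0.0242, 0.0027, 0.0122] [-0.0, -10.41, 0.0]
[-0.0216, 0.0027, 0.0163] [-0.0, -10.41, 0.0]
[-0.0183, 0.0027, 0.02] [-0.0, -10.41, 0.0]
[-0.0144, 0.0027, 0.023] [-0.0, -10.41, 0.0]
[-0.01, 0.0027, 0.0252] [-0.0, -10.41, 0.0]
[-0.0053, 0.0027, 0.0266] [-0.0, -10.41, 0.0]
[-0.0004, 0.0027, 0.0271] [-0.0, -10.41, 0.0]
[0.0045, 0.0027, 0.0267] [-0.0, -10.41, 0.0]
[0.0092, 0.0027, 0.0255] [-0.0, -10.41, 0.0]
-1
turn total deg [-1.000e-02  1.341e+01 -1.000e-02] dist 0.436
[-0.0375, 0.0055, -0.0392] [-0.0, 1.68, -0.0]
[-0.0363, 0.0055, -0.0403] [-0.0, 1.68, -0.0]
[-0.0351, 0.0055, -0.0413] [-0.0, 1.68, -0.0]
[-0.0339, 0.0055, -0.0423] [-0.0, 1.68, -0.0]
[-0.0327, 0.0055, -0.0433] [-0.0, 1.68, -0.0]
[-0.0314, 0.0055, -0.0442] [-0.0, 1.68, -0.0]
[-0.0301, 0.0055, -0.0451] [-0.0, 1.68, -0.0]
[-0.0287, 0.0055, -0.046] [-0.0, 1.68, -0.0]
```

```bash
python3 -m handwheel '[[-0.0187,0,-0.0196,0,-10.4,0,-1],[-0.022,0,-0.016,0,-10.4,0,-1],[-0.0245,0,-0.0116,0,-10.4,0,-1],[-0.0262,0,-0.007,0,-10.4,0,-1],[-0.027,0,-0.0022,0,-10.4,0,-1],[-0.027,0,0.0027,0,-10.4,0,-1],[-0.026,0,0.0076,0,-10.4,0,-1],[-0.0242,0,0.0122,0,-10.4,0,-1]]'
python3 -m handwheel '[[-0.0216,0.003,0.0163,0,-10.4,0,-1],[-0.0183,0.003,0.02,0,-10.4,0,-1],[-0.0144,0.003,0.023,0,-10.4,0,-1],[-0.01,0.003,0.0252,0,-10.4,0,-1],[-0.0053,0.003,0.0266,0,-10.4,0,-1],[-0.0004,0.003,0.0271,0,-10.4,0,-1],[0.0045,0.003,0.0267,0,-10.4,0,-1],[0.0092,0.003,0.0255,0,-10.4,0,-1]]'
python3 - <<'E'
from h import *
import pickle
from cell import bot,eyes
s=bot.observe();print(np.round(s["qpos"],3))
plan(s,np.array([.565,.1945,.26]),tool(np.radians(3)),8)
s=bot.observe();f=eyes.grab_frame("wrist");pickle.dump((s,f),open("w1.pkl","wb"))
cv2.imwrite("pics/w1.png",f["frame"]);print(f["fx"],f["cx"],f["cy"],np.round(f["hand_eye"],3))
E
```

```text
clock: 2.1
tcp_pos: [0.4653, 0.0011, 0.3036]
orientation: [-0.541, 0.542, -0.455, 0.455]
ft_force: [-0.4, -0.1, 0.3]
grip_width: 0.0853
clock: 3.1
tcp_pos: [0.5653, 0.1934, 0.2793]
orientation: [-0.707, 0.707, 0.019, -0.02]
ft_force: [-0.3, 0.1, 0.5]
grip_width: 0.0853
[ 0.111  0.093  0.041  1.519 -0.     0.055]
turn total deg [ 0.01  0.18 -0.04] dist 0.019
[-0.0, 0.0024, 0.0001] [0.0, 0.02, -0.0]
[-0.0, 0.0024, 0.0001] [0.0, 0.02, -0.0]
[-0.0, 0.0024, 0.0001] [0.0, 0.02, -0.0]
[-0.0, 0.0024, 0.0001] [0.0, 0.02, -0.0]
[-0.0, 0.0024, 0.0001] [0.0, 0.02, -0.0]
[-0.0, 0.0024, 0.0001] [0.0, 0.02, -0.0]
[-0.0, 0.0024, 0.0001] [0.0, 0.02, -0.0]
[-0.0, 0.0024, 0.0001] [0.0, 0.02, -0.0]
297.3186396354542 254.35898458911348 197.7656578365318 [[-0.     0.959  0.283 -0.07 ]
 [ 0.    -0.283  0.959 -0.07 ]
 [ 1.     0.    -0.    -0.   ]
 [ 0.     0.     0.     1.   ]]
```

View pics/w1.png

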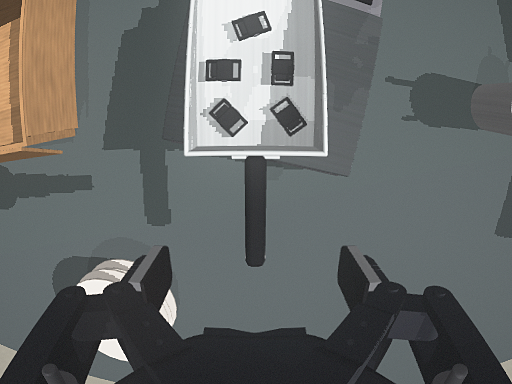

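Wrist view: the handle runs along col 255, rows 157–265, midway between the fingers. All five buckles sit in the tray. I'll compute its position from these pixels.

```bash
cat >> h.py <<'E'
def wpx(s,f,u,v,z):
    x,y=(u-f["cx"])/f["fx"],(v-f["cy"])/f["fy"];r=np.hypot(x,y)
    d=np.array([np.sin(r)*x/r,np.sin(r)*y/r,np.cos(r)]) if r>0 else np.array([0,0,1.])
    H=np.array(f["hand_eye"]);Rt=R.from_quat(np.roll(s["orientation"],-1))
    o=np.array(s["tcp_pos"])+Rt.apply(H[:3,3]);d=Rt.apply(H[:3,:3]@d)
    return o+d*(z-o[2])/d[2]
E
python3 - <<'E'
from h import *
import pickle
s,f=pickle.load(open("w1.pkl","rb"))
for n,u,v,z in[("root",256,158,.114),("end",256,262,.112),("mid",256,200,.114),("BL",186,155,.113),("BR",326,155,.113)]:print(n,wpx(s,f,u,v,z).round(4))
E
```

```text
root [0.5311 0.1925 0.114 ]
end [0.6252 0.1979 0.112 ]
mid [0.5661 0.1945 0.114 ]
BL [0.5314 0.1355 0.113 ]
BR [0.525  0.2494 0.113 ]
```

```bash
python3 -m handwheel '[[0,0.02,0.0005,0,0.1,0,-1],[0,0.02,0.0005,0,0.1,0,-1],[0,0.02,0,0,0,0,-1],[0,0.02,0,0,0,0,-1],[0,0.02,0,0,0,0,-1],[0,0.015,0,0,0,0,-1],[0,0.006,0,0,0,0,-1],[0,0,0,0,0,0,-1]]'
python3 -m handwheel '[[0,0,0,0,0,0,-0.4],[0,0,0,0,0,0,0],[0,0,0,0,0,0,0.3],[0,0,0,0,0,0,0.5],[0,0,0,0,0,0,0.7],[0,0,0,0,0,0,1],[0,0,0,0,0,0,1],[0,0,0,0,0,0,1]]'
python3 - <<'E'
from h import *
from cell import bot,eyes
s=bot.observe();f=eyes.grab_frame("wrist");cv2.imwrite("pics/w2.png",f["frame"])
E
```

```text
clock: 4.15
tcp_pos: [0.5651, 0.1935, 0.1587]
orientation: [-0.707, 0.707, 0.016, -0.016]
ft_force: [0.4, -0.2, -0.9]
grip_width: 0.0856
clock: 5.15
tcp_pos: [0.5652, 0.1935, 0.1591]
orientation: [-0.707, 0.707, 0.016, -0.016]
ft_force: [-0.9, -1.2, 4.0]
grip_width: 0.0169
```

View pics/w2.png

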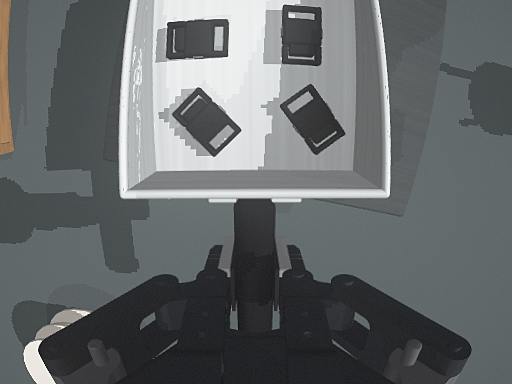

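The handle is gripped (17 mm opening) at about (255,260), and the tray is undisturbed. Lifting gently.

```bash
python3 -m handwheel '[[0,-0.003,0,0,0,0,1],[0,-0.006,0,0,0,0,1],[0,-0.01,0,0,0,0,1],[0,-0.012,0,0,0,0,1],[0,-0.012,0,0,0,0,1],[0,-0.01,0,0,0,0,1],[0,-0.006,0,0,0,0,1],[0,0,0,0,0,0,1]]'
python3 - <<'E'
from h import *
from cell import bot,eyes
s=bot.observe()
for n in("wrist","scene"):
    f=eyes.grab_frame(n);im=f["frame"]
    if n=="scene":
        im=cv2.resize(im[100:250,150:350],None,fx=4,fy=4)
        f["z_map"];w=cloud(f)
    cv2.imwrite(f"pics/{n}3.png",im)
f=eyes.grab_frame("top");w=cloud(f);cv2.imwrite("pics/top3.png",cv2.resize(f["frame"][170:285,165:360],None,fx=4,fy=4,interpolation=cv2.INTER_CUBIC))
m=(w[...,2]>.09)&(w[...,2]<.135)&(w[...,0]<.5)&(w[...,0]>.36)&(w[...,1]>.15)&(w[...,1]<.24)
p=w[m];A=np.c_[p[:,:2],np.ones(len(p))];c=np.linalg.lstsq(A,p[:,2],rcond=None)[0];print(len(p),c,np.degrees(np.arctan(c[:2])))
E
```

```text
clock: 6.2
tcp_pos: [0.5653, 0.1935, 0.2183]
orientation: [-0.707, 0.707, 0.016, -0.016]
ft_force: [-0.3, 0.1, -2.8]
grip_width: 0.0168
115 [ 0.02225617 -0.03829042  0.12536359] [ 1.27497406 -2.19280795]
```

View pics/wrist3.png

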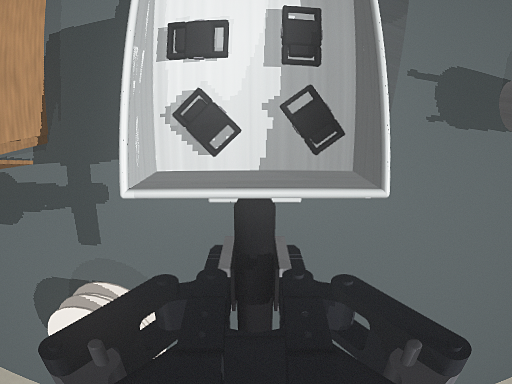

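View pics/scene3.png

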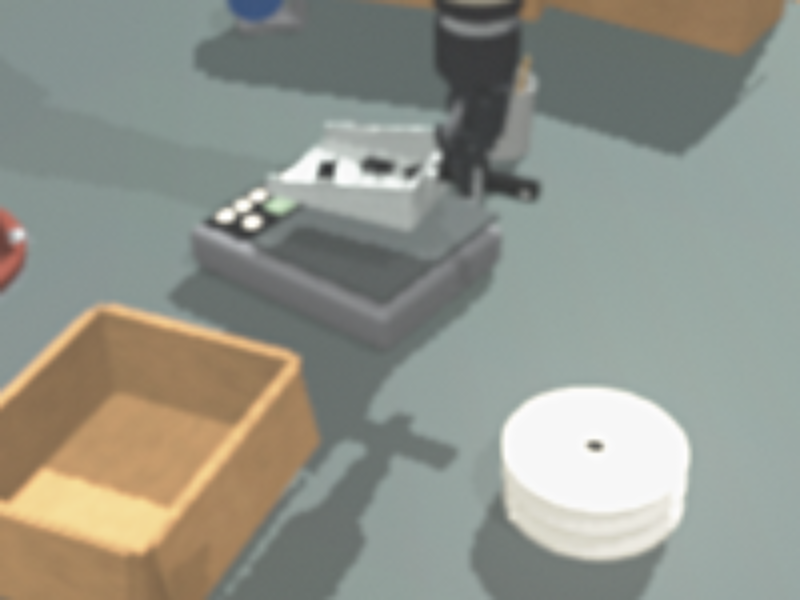

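Lift is clean, the wrist view is unchanged (no slip) and the tray is about level. Next I'll plan the transit and the pour.

```bash
cat >> h.py <<'E'
TCPS=np.array([.112,0,.091]);LIP=np.array([-.075,0,.003])
def tcp_for(lip,yaw,tilt):
    T=tool(yaw,tilt);sx=T.as_matrix();S=np.c_[sx[:,0]*0,sx[:,2],-sx[:,1]];S[:,0]=np.cross(S[:,1],S[:,2])
    return np.array(lip)+S@(TCPS-LIP),T
def rows(s,way):
    p=np.array(s["tcp_pos"]);R0=R.from_quat(np.roll(s["orientation"],-1))
    for pt,Rt in way:
        print(np.round(R0.inv().apply(pt-p),4).tolist(),np.round((R0.inv()*Rt).as_rotvec(degrees=True),2).tolist(),np.round(pt,3));p,R0=pt,Rt
E
python3 - <<'E'
from h import *
from cell import bot
s=bot.observe();p0=np.array(s["tcp_pos"])
lip=np.array([.482,-.188,.14]);yaw=np.radians(-10)
p1,T1=tcp_for(lip,yaw,0);print(p1)
w=np.array([1,2,3,4,5,6,6,6,6,6,6,5,4,3,2,1.]);c=np.cumsum(w)/w.sum()
y0=np.radians(2.6)
rows(s,[(p0+(p1-p0)*a,tool(y0+(yaw-y0)*a)) for a in c])
E
```

```text
[ 0.66615905 -0.22047221  0.228     ]
[0.0012, -0.0002, -0.0063] [0.01, 0.22, -0.05] [0.566 0.187 0.217]
[0.0025, -0.0003, -0.0127] [0.0, 0.38, 0.0] [0.569 0.175 0.218]
[0.0039, -0.0005, -0.019] [0.0, 0.57, 0.0] [0.574 0.156 0.218]
[0.0055, -0.0006, -0.0252] [0.0, 0.76, 0.0] [0.58  0.131 0.219]
[0.0073, -0.0008, -0.0314] [0.0, 0.95, 0.0] [0.588 0.099 0.22 ]
[0.0094, -0.001, -0.0376] [0.0, 1.15, 0.0] [0.597 0.062 0.221]
[0.0101, -0.001, -0.0374] [0.0, 1.15, 0.0] [0.606 0.024 0.222]
[0.0109, -0.001, -0.0372] [0.0, 1.15, 0.0] [ 0.616 -0.013  0.223]
[0.0116, -0.001, -0.037] [0.0, 1.15, 0.0] [ 0.625 -0.051  0.224]
[0.0124, -0.001, -0.0367] [0.0, 1.15, 0.0] [ 0.634 -0.089  0.225]
[0.0131, -0.001, -0.0365] [0.0, 1.15, 0.0] [ 0.643 -0.126  0.226]
[0.0115, -0.0008, -0.0302] [0.0, 0.95, 0.0] [ 0.651 -0.158  0.226]
[0.0096, -0.0006, -0.024] [0.0, 0.76, -0.0] [ 0.657 -0.183  0.227]
[0.0074, -0.0005, -0.0179] [0.0, 0.57, -0.0] [ 0.662 -0.202  0.228]
[0.0051, -0.0003, -0.0119] [0.0, 0.38, 0.0] [ 0.665 -0.214  0.228]
[0.0026, -0.0002, -0.0059] [-0.0, 0.19, 0.0] [ 0.666 -0.22   0.228]
```

```bash
python3 -m handwheel '[[0.001,-0.003,-0.006,0,0.2,0,1],[0.0025,-0.004,-0.0127,0,0.4,0,1],[0.004,-0.005,-0.019,0,0.6,0,1],[0.0055,-0.005,-0.025,0,0.8,0,1],[0.0073,-0.005,-0.0314,0,1,0,1],[0.0094,-0.003,-0.0376,0,1.1,0,1],[0.01,-0.002,-0.0374,0,1.1,0,1],[0.011,-0.001,-0.0372,0,1.1,0,1]]'
python3 -m handwheel '[[0.0116,0,-0.037,0,1.1,0,1],[0.0124,0,-0.0367,0,1.1,0,1],[0.013,0,-0.0365,0,1.1,0,1],[0.0115,0,-0.030,0,1,0,1],[0.0096,0,-0.024,0,0.8,0,1],[0.0074,0,-0.018,0,0.6,0,1],[0.005,0,-0.012,0,0.4,0,1],[0.0026,0,-0.006,0,0.2,0,1]]'
python3 - <<'E'
from h import *
from cell import bot,eyes
s=bot.observe();print(np.round(s["qpos"],3))
for n in("wrist","top"):
    f=eyes.grab_frame(n);im=f["frame"]
    cv2.imwrite(f"pics/{n}4.png",im)
lip=np.array([.482,-.188,.14]);yaw=np.radians(-10)
way=[]
tl=[3,8,13,18,22,26,30,34,38,42,46,50]
zl=[.14,.135,.13,.125,.12,.115,.11,.105,.1,.1,.1,.1]
for t,z in zip(tl,zl):way.append(tcp_for([lip[0],lip[1],z],yaw,np.radians(t)))
rows(s,way)
E
```

```text
clock: 7.35
tcp_pos: [0.6156, -0.0157, 0.2465]
orientation: [-0.707, 0.707, -0.023, 0.024]
ft_force: [0.3, 0.1, -2.2]
grip_width: 0.0173
clock: 8.35
tcp_pos: [0.6659, -0.2213, 0.2459]
orientation: [-0.704, 0.704, -0.062, 0.062]
ft_force: [-0.4, 0.2, -1.5]
grip_width: 0.0171
[-0.507  0.42   0.358  1.509 -0.    -0.331]
[-0.0048, 0.0083, 0.0009] [0.0, -0.04, -3.0] [ 0.661 -0.22   0.238]
[-0.0086, -0.011, 0.0] [-0.0, -0.0, -5.0] [ 0.652 -0.218  0.248]
[-0.0091, -0.011, -0.0] [0.0, 0.0, -5.0] [ 0.642 -0.216  0.258]
[-0.0095, -0.0111, 0.0] [0.0, -0.0, -5.0] [ 0.63  -0.214  0.266]
[-0.0081, -0.0081, 0.0] [-0.0, -0.0, -4.0] [ 0.62  -0.212  0.272]
[-0.0085, -0.0082, -0.0] [-0.0, 0.0, -4.0] [ 0.61  -0.21   0.276]
[-0.0088, -0.0083, 0.0] [0.0, 0.0, -4.0] [ 0.598 -0.208  0.28 ]
[-0.0091, -0.0085, -0.0] [0.0, -0.0, -4.0] [ 0.586 -0.206  0.283]
[-0.0094, -0.0087, -0.0] [0.0, 0.0, -4.0] [ 0.574 -0.204  0.284]
[-0.0066, -0.0128, 0.0] [-0.0, 0.0, -4.0] [ 0.561 -0.202  0.291]
[-0.0066, -0.0128, 0.0] [0.0, -0.0, -4.0] [ 0.548 -0.2    0.296]
[-0.0066, -0.0128, 0.0] [-0.0, 0.0, -4.0] [ 0.534 -0.197  0.3  ]
```

View pics/wrist4.png

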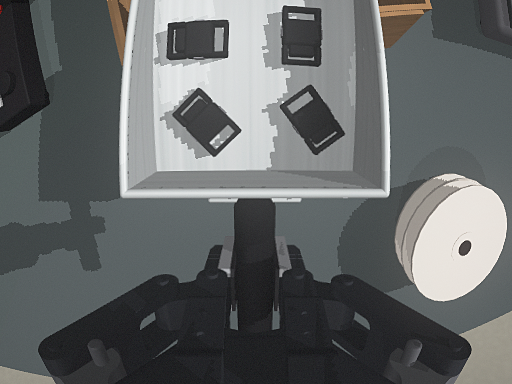

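View pics/top4.png

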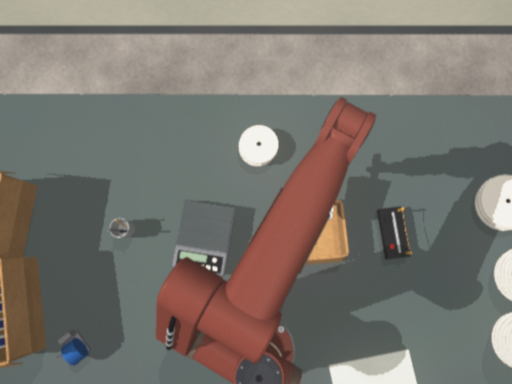

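Wrist view: the buckles haven't moved in the tray. Top view: the carton mouth is at (330,230), under the scoop. Tilting now.

```bash
python3 -m handwheel '[[-0.005,0.008,0.001,0,0,-3,1],[-0.0086,-0.011,0,0,0,-5,1],[-0.009,-0.011,0,0,0,-5,1],[-0.0095,-0.011,0,0,0,-5,1],[-0.0061,-0.006,0,0,0,-3,1],[-0.0063,-0.0061,0,0,0,-3,1],[-0.0065,-0.0062,0,0,0,-3,1],[-0.0067,-0.0063,0,0,0,-3,1]]'
python3 - <<'E'
from h import *
from cell import bot,eyes
s=bot.observe()
f=eyes.grab_frame("scene");cv2.imwrite("pics/scene5.png",cv2.resize(f["frame"][80:280,80:340],None,fx=3,fy=3))
f=eyes.grab_frame("wrist");cv2.imwrite("pics/wrist5.png",f["frame"])
yaw=np.radians(-10);way=[]
T=R.from_quat(np.roll(s["orientation"],-1)).as_matrix();print("tilt",np.degrees(np.arcsin(T[2,0])),"approach",T[:,1])
for t,z in zip([33,36,39,42,45,48,50,50],[.11,.108,.106,.103,.1,.1,.1,.1]):way.append(tcp_for([.482,-.188,z],yaw,np.radians(t)))
rows(s,way)
E
```

```text
clock: 9.45
tcp_pos: [0.5976, -0.2061, 0.2797]
orientation: [-0.664, 0.696, 0.124, 0.242]
ft_force: [-0.1, 1.0, -1.4]
grip_width: 0.017
tilt 30.093093673128372 approach [ 0.49391734 -0.08633713 -0.86521186]
[-0.004, -0.0092, -0.0022] [-0.04, 0.09, -2.91] [ 0.589 -0.207  0.286]
[-0.006, -0.008, -0.0] [0.0, 0.0, -3.0] [ 0.58  -0.205  0.289]
[-0.006, -0.008, 0.0] [0.0, 0.0, -3.0] [ 0.571 -0.204  0.292]
[-0.0067, -0.0073, -0.0] [-0.0, 0.0, -3.0] [ 0.561 -0.202  0.294]
[-0.0069, -0.0074, -0.0] [0.0, -0.0, -3.0] [ 0.551 -0.2    0.294]
[-0.0049, -0.0097, 0.0] [-0.0, 0.0, -3.0] [ 0.541 -0.198  0.298]
[-0.0032, -0.0065, 0.0] [0.0, 0.0, -2.0] [ 0.534 -0.197  0.3  ]
[0.0, 0.0, 0.0] [0.0, 0.0, 0.0] [ 0.534 -0.197  0.3  ]
```

View pics/scene5.png

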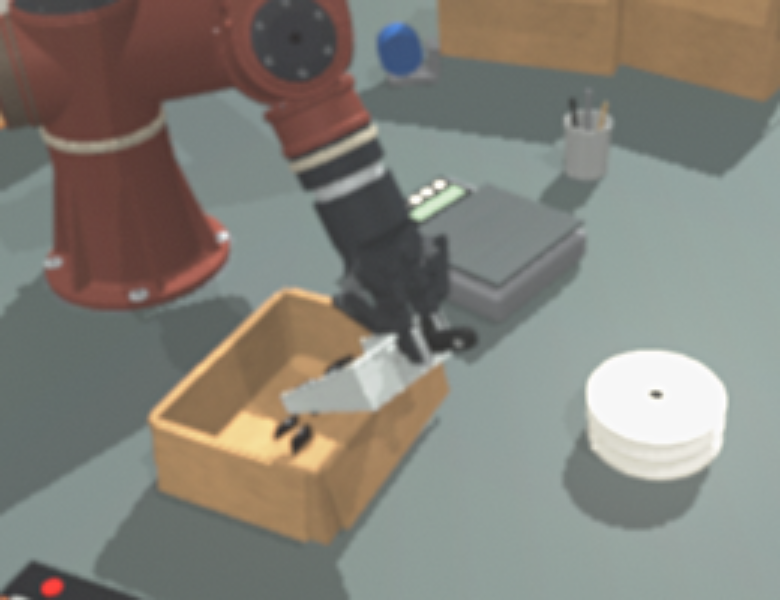

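View pics/wrist5.png

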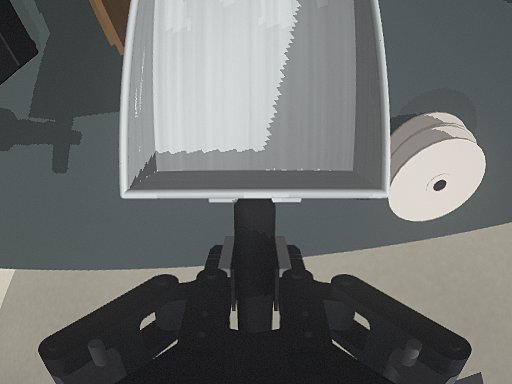

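Buckles are already falling into the carton, visible at about (290,430) and (340,362), and the visible tray is empty. I'll continue to 48° to make sure.

```bash
python3 -m handwheel '[[-0.004,-0.009,0,0,0,-3,1],[-0.006,-0.008,0,0,0,-3,1],[-0.006,-0.008,0,0,0,-3,1],[-0.0067,-0.0073,0,0,0,-3,1],[-0.0069,-0.0074,0,0,0,-3,1],[-0.0049,-0.0097,0,0,0,-3,1],[0,0,0,0,0,0,1],[0,0,0,0,0,0,1]]'
python3 - <<'E'
from h import *
from cell import bot,eyes
f=eyes.grab_frame("scene");cv2.imwrite("pics/scene6.png",cv2.resize(f["frame"][80:280,80:340],None,fx=3,fy=3))
s=bot.observe()
yaw=np.radians(-10)
# untilt while rising: first raise then level
way=[]
for t,z in zip([44,38,31,24,17,10,4,0],[.105,.115,.125,.135,.145,.155,.16,.165]):way.append(tcp_for([.482,-.188,z],yaw,np.radians(t)))
rows(s,way)
E
```

```text
clock: 10.55
tcp_pos: [0.5468, -0.1999, 0.2988]
orientation: [-0.62, 0.669, 0.229, 0.341]
ft_force: [0.4, 0.5, -2.3]
grip_width: 0.017
[0.0043, 0.0061, 0.0004] [-0.11, 0.08, 3.77] [ 0.554 -0.201  0.298]
[0.0151, 0.0128, -0.0] [0.0, 0.0, 6.0] [ 0.574 -0.204  0.299]
[0.0155, 0.0156, 0.0] [-0.0, -0.0, 7.0] [ 0.595 -0.208  0.297]
[0.0145, 0.0149, -0.0] [0.0, 0.0, 7.0] [ 0.615 -0.211  0.291]
[0.0134, 0.0143, 0.0] [-0.0, 0.0, 7.0] [ 0.633 -0.215  0.284]
[0.0123, 0.0139, -0.0] [-0.0, -0.0, 7.0] [ 0.648 -0.217  0.274]
[0.009, 0.0151, -0.0] [-0.0, 0.0, 6.0] [ 0.66  -0.219  0.261]
[0.006, 0.0083, 0.0] [-0.0, -0.0, 4.0] [ 0.666 -0.22   0.253]
```

View pics/scene6.png

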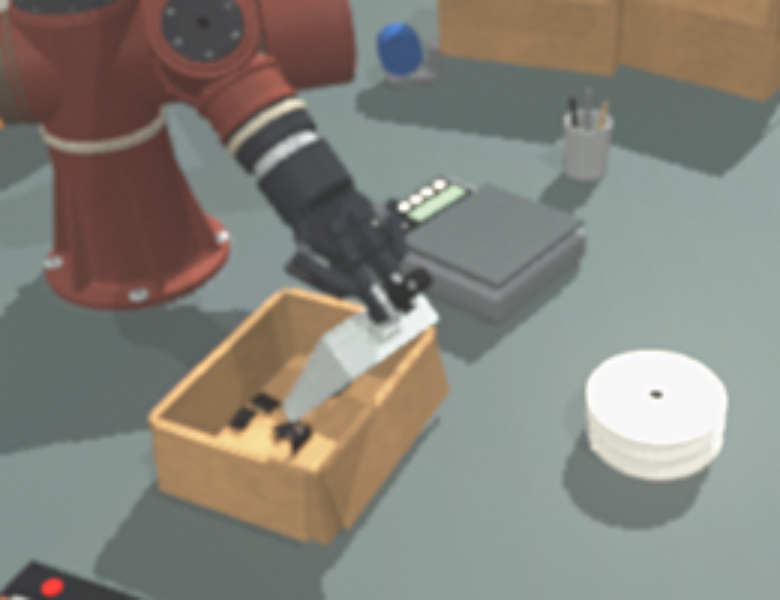

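About four buckles are visible in the carton near (245,410) and (295,435); the scoop covers the rest. Levelling and raising the scoop.

```bash
python3 -m handwheel '[[0.0043,0.004,0,0,0,4,1],[0.0151,0.0128,0,0,0,6,1],[0.0155,0.0156,0,0,0,7,1],[0.0145,0.0149,0,0,0,7,1],[0.0134,0.0143,0,0,0,7,1],[0.0123,0.0139,0,0,0,7,1],[0.009,0.012,0,0,0,6,1],[0.006,0.0053,0,0,0,4,1]]'
python3 - <<'E'
from h import *
from cell import bot,eyes
f=eyes.grab_frame("wrist");cv2.imwrite("pics/wrist7.png",f["frame"])
f=eyes.grab_frame("top");cv2.imwrite("pics/top7.png",f["frame"])
s=bot.observe();p0=np.array(s["tcp_pos"])
yaw=np.radians(2.6);p1=np.array([.454+.112*np.cos(yaw),.203+.112*np.sin(yaw),.259]);print(p0,p1)
w=np.array([1,2,3,4,5,6,6,6,6,6,6,5,4,3,2,1.]);c=np.cumsum(w)/w.sum()
y0=np.radians(-10)
rows(s,[(p0+(p1-p0)*a,tool(y0+(yaw-y0)*a)) for a in c])
E
```

```text
clock: 11.6
tcp_pos: [0.6647, -0.2202, 0.258]
orientation: [0.705, -0.704, 0.063, -0.058]
ft_force: [0.6, -0.1, -1.4]
grip_width: 0.017
[ 0.66464184 -0.22023246  0.25617485] [0.5658847  0.20808065 0.259     ]
[-0.0026, -0.0, 0.0061] [-0.11, -0.02, -0.46] [ 0.663 -0.214  0.256]
[-0.0052, -0.0001, 0.0123] [-0.0, -0.38, 0.0] [ 0.66  -0.201  0.256]
[-0.0076, -0.0001, 0.0185] [0.0, -0.57, -0.0] [ 0.656 -0.181  0.256]
[-0.0099, -0.0002, 0.0247] [-0.0, -0.76, 0.0] [ 0.65  -0.155  0.257]
[-0.012, -0.0002, 0.0311] [0.0, -0.95, 0.0] [ 0.642 -0.123  0.257]
[-0.0137, -0.0003, 0.0375] [0.0, -1.15, 0.0] [ 0.633 -0.084  0.257]
[-0.013, -0.0003, 0.0378] [0.0, -1.15, 0.0] [ 0.624 -0.045  0.257]
[-0.0122, -0.0003, 0.038] [0.0, -1.15, 0.0] [ 0.615 -0.006  0.258]
[-0.0115, -0.0003, 0.0383] [0.0, -1.15, 0.0] [0.606 0.033 0.258]
[-0.0107, -0.0003, 0.0385] [0.0, -1.15, 0.0] [0.597 0.072 0.258]
[-0.0099, -0.0003, 0.0387] [0.0, -1.15, 0.0] [0.588 0.111 0.258]
[-0.0076, -0.0002, 0.0324] [0.0, -0.95, 0.0] [0.581 0.143 0.259]
[-0.0057, -0.0002, 0.026] [0.0, -0.76, 0.0] [0.575 0.169 0.259]
[-0.004, -0.0001, 0.0196] [0.0, -0.57, 0.0] [0.57  0.189 0.259]
[-0.0025, -0.0001, 0.0131] [0.0, -0.38, 0.0] [0.567 0.202 0.259]
[-0.0012, -0.0, 0.0065] [0.0, -0.19, 0.0] [0.566 0.208 0.259]
```

View pics/wrist7.png

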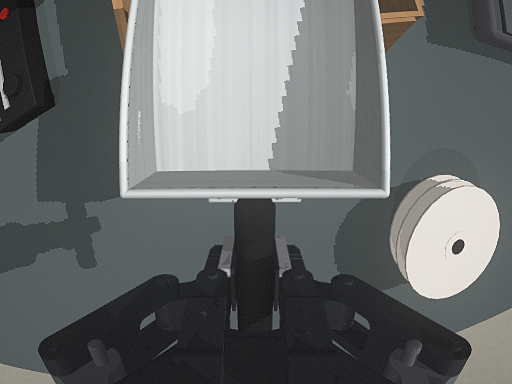

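The visible tray is empty and the scoop hasn't shifted in the fingers. Bringing it back over the scale.

```bash
python3 -m handwheel '[[-0.0026,0,0.006,0,0,-0.4,1],[-0.0052,0,0.0123,0,-0.4,0,1],[-0.0076,0,0.0185,0,-0.6,0,1],[-0.01,0,0.0247,0,-0.8,0,1],[-0.012,0,0.031,0,-1,0,1],[-0.0137,0,0.0375,0,-1.1,0,1],[-0.013,0,0.0378,0,-1.1,0,1],[-0.0122,0,0.038,0,-1.1,0,1]]'
python3 -m handwheel '[[-0.0115,0,0.0383,0,-1.1,0,1],[-0.0107,0,0.0385,0,-1.1,0,1],[-0.01,0,0.0387,0,-1.1,0,1],[-0.0076,0,0.0324,0,-1,0,1],[-0.0057,0,0.026,0,-0.8,0,1],[-0.004,0,0.0196,0,-0.6,0,1],[-0.0025,0,0.013,0,-0.4,0,1],[-0.0012,0,0.0065,0,-0.2,0,1]]'
python3 - <<'E'
from h import *
from cell import bot,eyes
s=bot.observe();T=R.from_quat(np.roll(s["orientation"],-1)).as_matrix();print("tilt",np.degrees(np.arcsin(T[2,0])),np.degrees(T[2,2]),"yaw",np.degrees(np.arctan2(T[1,0],T[0,0])))
for n in("scene","top","wrist"):
    f=eyes.grab_frame(n);cv2.imwrite(f"pics/{n}8.png",f["frame"])
    if n=="top":
        cv2.imwrite("pics/top8c.png",cv2.resize(f["frame"][170:285,165:360],None,fx=4,fy=4,interpolation=cv2.INTER_CUBIC))
        w=cloud(f);m=(w[...,2]>.15)&(w[...,2]<.195)&(w[...,0]<.5)&(w[...,0]>.37)&(abs(w[...,1]-.203)<.045)
        p=w[m];A=np.c_[p[:,:2],np.ones(len(p))];c=np.linalg.lstsq(A,p[:,2],rcond=None)[0];print(len(p),p.mean(0),np.degrees(np.arctan(c[:2])))
        U,V=np.meshgrid(np.arange(512),np.arange(384));m=(U>255)&(U<360)&(V>190)&(V<275)&(w[...,2]>.09)&(w[...,2]<.12);print(cv2.minAreaRect(w[m][:,:2].astype(np.float32)))
        m=(U>270)&(U<345)&(V>200)&(V<262)&(f["frame"].max(2)<55);print("dark",m.sum())
    if n=="scene":cv2.imwrite("pics/scene8c.png",cv2.resize(f["frame"][130:270,120:320],None,fx=4,fy=4,interpolation=cv2.INTER_CUBIC))
E
```

```text
clock: 12.7
tcp_pos: [0.6127, -0.0043, 0.2601]
orientation: [0.707, -0.706, 0.021, -0.025]
ft_force: [1.1, -0.1, -1.8]
grip_width: 0.017
clock: 13.7
tcp_pos: [0.5648, 0.2083, 0.259]
orientation: [0.707, -0.707, -0.017, 0.015]
ft_force: [0.0, 0.4, -2.6]
grip_width: 0.0174
tilt 0.189812569280151 0.037521259119660685 yaw 2.5475522622188924
245 [0.45268267 0.17178086 0.17044397] [ 0.41431298 -1.52490013]
((0.4342598617076874, -0.17808598279953003), (0.2127506583929062, 0.26192066073417664), 5.063753128051758)
dark 0
```

View pics/top8c.png

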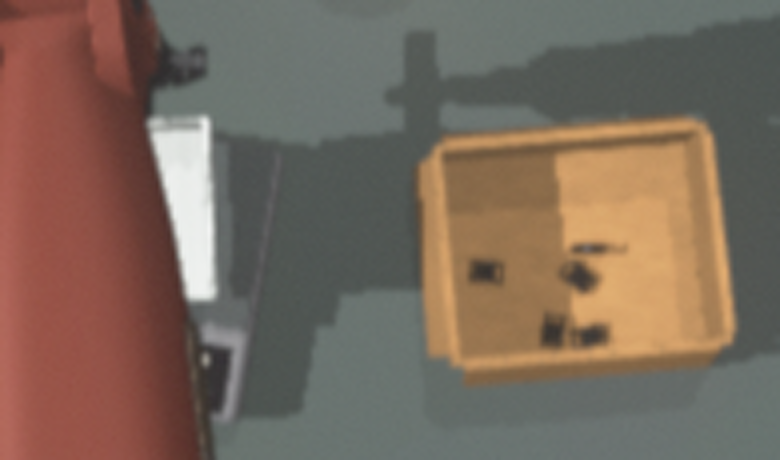

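View pics/scene8c.png

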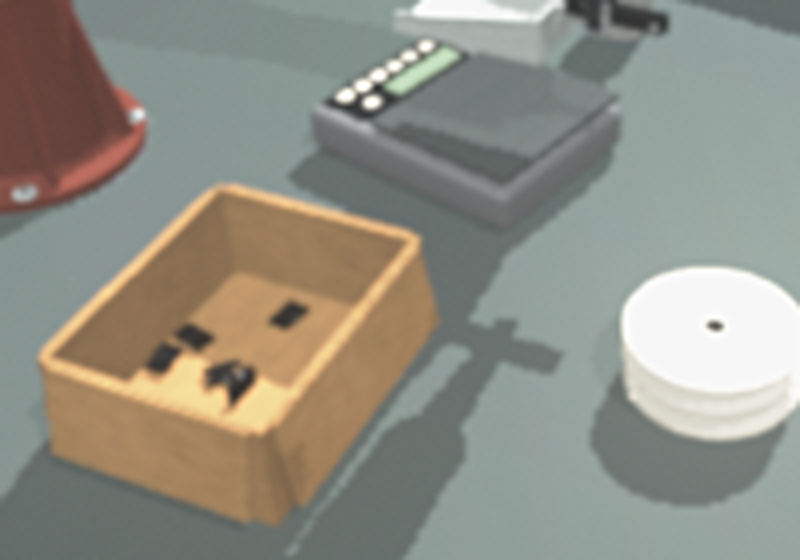

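View pics/wrist8.png

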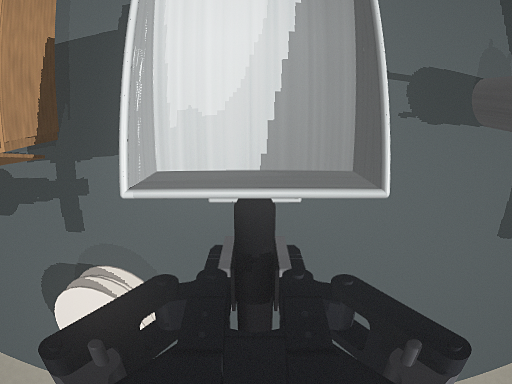

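Top view shows all five buckles in the carton: four lie flat and one is on edge at about (600,247). The carton hasn't moved. Hold one second and check that everything is still.

```bash
python3 -m handwheel '[[0,0,0,0,0,0,1],[0,0,0,0,0,0,1],[0,0,0,0,0,0,1],[0,0,0,0,0,0,1],[0,0,0,0,0,0,1],[0,0,0,0,0,0,1],[0,0,0,0,0,0,1],[0,0,0,0,0,0,1]]'
python3 - <<'E'
from h import *
from cell import bot,eyes
s=bot.observe();print(np.abs(s["joint_vel"]).max())
a=cv2.imread("pics/top8.png");f=eyes.grab_frame("top")
d=cv2.absdiff(a,f["frame"])[195:270,262:350];print("top carton diff max",d.max(),d.mean())
f2=eyes.grab_frame("scene");d=cv2.absdiff(cv2.imread("pics/scene8.png"),f2["frame"]);print("scene diff",d.max(),d.mean())
cv2.imwrite("pics/top9.png",cv2.resize(f["frame"][195:270,262:350],None,fx=6,fy=6,interpolation=cv2.INTER_CUBIC))
f=eyes.grab_frame("wrist");d=cv2.absdiff(cv2.imread("pics/wrist8.png"),f["frame"]);print("wrist diff",d.max(),d.mean())
E
```

```text
clock: 14.85
tcp_pos: [0.565, 0.2078, 0.2588]
orientation: [0.707, -0.707, -0.017, 0.015]
ft_force: [0.2, 0.2, -2.0]
grip_width: 0.0169
0.003134887508936822
top carton diff max 9 0.8572222222222222
scene diff 37 0.6292978922526041
wrist diff 105 1.8535122341579862
```

View pics/top9.png

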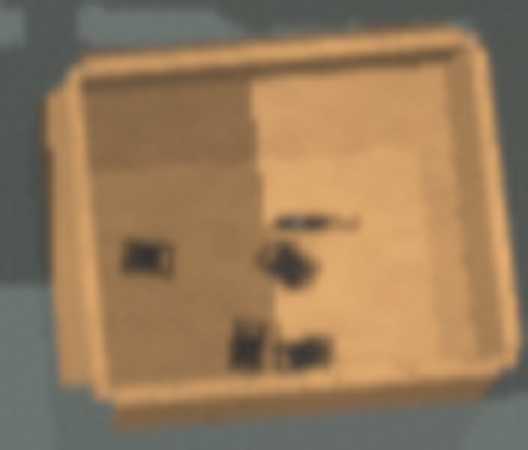

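Five buckles are still in the carton (nothing changed in a second) and the scoop is steady. Handing in.

```bash
python3 -c "
from cell import finish_job;print(finish_job())"
```

```text
the job is handed in; nothing more can be done
None
```

I lifted the scoop off the scale with all five buckles in it and tipped them into the carton. I then brought the empty scoop back over the scale and handed the job in at about 15 s, still holding it.

**Last checks:**
- **Buckles:** all five are in the carton in the top view, and that view did not change over a one-second hold. Four lie flat and one stands on its edge.
- **Scoop:** it is empty in the part the wrist camera sees; the lip end is out of that view. The underside is about 99 mm above the platform and the tool is within 0.2° of level. A rough fit of the part of the tray not hidden by the arm gave 0.4° and 1.5°. It is near the middle of the platform by my estimate.
- **Steadiness:** joint speeds were about 0.003 rad/s. The wrist pictures before and after the hold differed by up to 105 in single pixels (1.9 on average). I took this for noise and did not look into it.
- **Carton:** it moved less than 1 mm.
- **Bystanders:** I never moved near the reels, cutter or pen pot. I did not measure their positions again at the end.

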